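# Clear the light pad and present the test plate

## Robot

A 6-joint arm with a two-finger parallel gripper is mounted at the origin on the work surface. World frame = base frame: x ahead of the robot, y to its left, z up, the work surface at z = 0. Lengths are in m, angles in rad, forces in N, time in s.
With the tool pointing down it reaches from about 0.275 to 0.875 m from the base axis. Payload 12.5 kg.
Tool frame: the origin (TCP) lies at the very end of the fingers, on their centre line; the grasp point (between the pads) lies 19 mm behind it; z points along the fingers, y is the line along which they close (so a half turn about z gives the same grasp; the last joint's range is limited). The gripper opens to 85 mm and grips with 20 to 120 N. Pads are 22 mm wide; open, the fingers measure 114 mm over their backs; the gripper's body (76 mm by 85 mm) begins 54 mm behind the grasp point. The pads swing forward as they close: fully open they stand 13 mm farther back than shut.
Start: joints at [1.255, 0.351, 1.652, -0, 1.139, -0.085], TCP at [0.126, 0.535, 0.231] pointing down, gripper open.
Joint ranges: [-2.75, 2.75], [-0.79, 2.1], [0.01, 2.65], [-1.57, 4.71], [0.07, 3.14], [-2.87, 2.87]. Speed limits (rad/s): [2.22, 2.22, 2.79, 3.14, 3.14, 3.14].

## Interface

Orientations are given as a 3x3 rotation matrix whose columns are the frame's x, y, z axes.
In Python, from bench import manip gives the robot as it stands. Calls block until the motion is done:
- manip.move_ptp(position, orientation): joint-space move of the TCP to a pose.
- manip.move_l(position, attitude=None, max_speed=0.15): straight line of the TCP; attitude=None keeps the orientation; max_speed is the mean speed in m/s.
- manip.move_j(angles): joint-space move.
- manip.set_gripper(opening, effort=None): opening from 0.0 (shut) to 1.0 (fully open); effort is the grip in N (None keeps the last); returns when the fingers have stopped.
- manip.dwell(seconds).
- manip.inverse_kinematics(position, orientation): joint angles nearest the present ones, or None.
- manip.grab_frame(name): name is "scene" or "top"; returns (picture, depth): 420x560x3 uint8, red, green, blue; 420x560 float32, m along the optical axis (not along the pixel's ray), 0 where there is no reading.
- manip.get_calibration(name): a dict with "camera_matrix" (3x3 intrinsics, pixels), "R" (3x3) and "t" (3): a world point X has camera coordinates R X + t. Camera axes: x right, y down, z forward; pixel columns grow to the right and rows downward; lengths in m; the calibration is good to about 2 mm. A picture is of the moment at which its call begins. get_calibration takes no time and is no camera call.
A pose or a line that the arm cannot do raises manip.Unreachable and nothing moves.
- manip.sign_off(): hands the job in; it is judged then, once.
Trained networks look in the newest picture that a camera, given by its name, has taken for a name from the list of things; names that differ only in an ending like _2 or _b are one class to them, and where a whole thing is asked for, a point or a joint stands for the part that bears it (a point fixed in the world has none). Each returns a list of dicts, best first, with "confidence" (0 to 1); they miss things now and then, are a little off and sometimes report something else, mostly with a low value. They report only what shows in the picture. A call takes as long as a camera call.
- manip.look_for(camera, name): "at" ([x, y, z] in m, in world coordinates, good to about 4 mm: the middle of the surface that is visible of it).
Readings, each from a call of its own:
- manip.current_time(): time.
- manip.current_qpos(): joint angles.
- manip.current_joint_vel(): joint speeds.
- manip.current_joint_torque(): joint torques, N m.
- manip.current_ee_pos(): TCP position.
- manip.current_tcp_rot(): TCP orientation.
- manip.current_force(): force on the tool from outside, world axes, zero at the start.
- manip.current_ft_torque(): the same for the moment, N m.
- manip.current_grip_width(): opening from 0.0 (shut) to 1.0 (fully open).
- manip.current_grip_force(): force on a finger pad.
Only numpy, scipy, OpenCV 4.12 (cv2) and the standard library are available. Lean on these libraries where they do the work, as an engineer would, in place of code of your own. Each camera call takes 0.05 s, during which the arm holds its last target. There are 200 camera calls.

## Task

Clear the inspection light pad: hang the parts basket by its bail handle on the hook of the stand and let go of it. Then take, by its frosted end (the end with the small corner notch), the glass plate that lies label side up - seen from above with the frosted end pointing away from you, its notch is at the right-hand corner - and leave the other plate, which lies face down (notch at the left), and the bystanders alone. Finish while still holding the plate: level, label up, gripped by the frosted end, with the middle of its clear part over the middle of the light pad and about 10 cm above it.

Things in the scene. Friction and masses are not known exactly. Their poses are not given: they have to be found in the camera images.
- basket: Steel parts basket, open box 64 (x) x 100 (y) x 40 mm high, about 0.15 kg, standing on the light pad at the start. Origin: centre of its underside, z up. A rigid arched bail handle of 10 mm round bar stands over it in its y-z plane: legs at y = +-46 mm, the top bar runs straight along y from -38 to +38 mm with its axis 110 mm above the underside (opening between box rim and bar 65 mm). Brass screws inside are part of it.
- basket_bail (a point): Middle of the bail's top bar, on the bar's axis, 110 mm above the basket's underside.
- hook: Fixed steel hook stand. Origin: under the post, at table height; z up. Post of radius 7 mm, 168 mm high, at the origin; base plate 12 mm thick, x -90 to +20 mm, y +-60 mm. From the post the horizontal hook arm, 8 mm round bar, points along the stand's own -x (roughly towards the robot) with its axis at height 160 mm, 95 mm long, then ends in an upturned tip: x -95 to -103 mm, top of the tip at height 179 mm.
- hook_arm (a point): Point on top of the hook arm (height 164 mm) 55 mm in front of the post (stand frame -55, 0): where a bail bar should rest across the arm.
- pad: Fixed light pad on the table, 150 x 150 x 10 mm, white top. Origin: centre of its underside.
- pad_centre (a point): Middle of the light pad's top face, 10 mm above the table.
- tray: Fixed black rubber tray, 150 (x) x 180 (y) x 4 mm, with two grey rest blocks at y = +-55 mm, each 40 (x) x 22 (y) mm, top 22 mm above the table. One plate lies on each block. Origin: centre of the underside.
- plate: Glass plate lying label side up, 110 (x) x 34 (y) x 6 mm, 50 g, flat on one rest block (underside 22 mm above the table), its ends and long edges overhanging the block. Origin: centre of its underside; z out of the label face (up). Frosted end: x from +15 to +55 mm; clear part: x from -55 to +15 mm. A square 12 x 12 mm notch is cut from the corner at +x, -y: seen from above with the frosted end away from the viewer it is at the right.
- plate_grip (a point): Good place to pinch the plate across its 34 mm width: in the frosted end, plate frame (31, 0, 3) mm.
- plate_window (a point): Middle of the clear part, plate frame (-20, 0, 3) mm.
- plate_notch (a point): Centre of the notch (empty space), plate frame (49, -11, 3) mm.
- turned_plate: An identical glass plate lying face down on the other rest block; not to be moved. Origin: centre of the face it lies on; this frame's z points up (out of its back), x to its frosted end, and its notch is at the +x, +y corner: at the left, seen from above with the frosted end away.
- bin: Bystander: small open blue bin 90 x 70 x 50 mm. Origin: centre of underside.
- cleaner: Bystander: white plastic bottle, 44 mm diameter, 120 mm high. Origin: centre of underside.
- spool: Bystander: bare metal wire spool, 52 mm diameter, 36 mm high, upright. Origin: centre of underside.

How it is judged:
By the outcome, as a careful person would: the job done as asked, in the order asked, and still so for the second after the job is handed in, while the arm keeps its last pose, push and grip.
It also fails if it takes over 59 s, if anything falls off the work surface, if the arm or the gripper's body presses on something with over 40 N, if the wrist force passes 120 N, or if a joint passes its speed limit or range.

## Working session

There is one attempt and no reset: what is moved stays moved. The work goes in short steps, each a Python script; the robot and the scene stay as the last script left them, time stands still between calls to the robot, and variables do not carry over. Pictures are saved under pics/ and viewed, at most 10 in all, crops included, and the job is handed in when it is done.

```bash
mkdir -p pics
cat > s1.py <<'E'
from bench import manip
import numpy as np, cv2
for c in ("top","scene"):
    p,d=manip.grab_frame(c); cv2.imwrite(f"pics/{c}0.png",p[:,:,::-1]); np.savez(f"{c}0.npz",p=p,d=d)
    k=manip.get_calibration(c); print(c,np.round(k["camera_matrix"],1).tolist(),np.round(k["R"],3).tolist(),np.round(k["t"],3))
    for n in ["basket","basket_bail","hook","hook_arm","pad","pad_centre","plate","plate_grip","plate_window","plate_notch","turned_plate","tray","bin","cleaner","spool"]:
        print(n,[(np.round(r["at"],3).tolist(),round(r["confidence"],2)) for r in manip.look_for(c,n)[:3]])
print(manip.current_time())
E
python3 s1.py
```

```text
top [[519.2, 0.0, 281.1], [0.0, 519.2, 201.9], [0.0, 0.0, 1.0]] [[0.021, -1.0, 0.001], [-0.988, -0.021, -0.155], [0.155, 0.002, -0.988]] [0.016 0.609 1.311]
basket [([0.5, 0.068, 0.014], 0.65)]
basket_bail [([0.496, 0.066, 0.013], 0.73)]
hook [([0.538, 0.265, 0.013], 0.73)]
hook_arm [([0.545, 0.268, 0.016], 0.68), ([0.739, -0.237, 0.038], 0.43)]
pad [([0.48, 0.058, 0.013], 0.57)]
pad_centre [([0.478, 0.06, 0.013], 0.65)]
plate [([0.5, -0.215, 0.028], 0.73)]
plate_grip [([0.502, -0.219, 0.031], 0.56)]
plate_window [([0.498, -0.218, 0.029], 0.56)]
plate_notch [([0.5, -0.223, 0.027], 0.94)]
turned_plate [([0.589, -0.283, 0.03], 0.84)]
tray [([0.54, -0.244, 0.003], 0.8), ([0.482, 0.061, 0.012], 0.62)]
bin [([0.791, -0.062, 0.002], 0.57)]
cleaner [([0.764, 0.109, 0.082], 0.68), ([0.498, -0.217, 0.028], 0.43)]
spool [([0.738, -0.236, 0.037], 0.88)]
scene [[393.4, 0.0, 281.3], [0.0, 393.4, 213.2], [0.0, 0.0, 1.0]] [[-0.704, 0.71, -0.012], [0.495, 0.478, -0.726], [-0.509, -0.517, -0.688]] [ 0.432 -0.204  1.203]
basket [([0.498, -0.209, 0.025], 0.27)]
basket_bail [([0.5, 0.06, 0.035], 0.59)]
hook [([0.554, 0.278, 0.011], 0.84), ([0.749, -0.226, 0.033], 0.33)]
hook_arm [([0.558, 0.278, 0.01], 0.63)]
pad [([0.543, 0.092, 0.007], 0.84), ([0.55, -0.235, 0.004], 0.54)]
pad_centre [([0.542, 0.091, 0.012], 0.9)]
plate [([0.498, -0.211, 0.025], 0.58)]
plate_grip [([0.502, -0.209, 0.022], 0.8), ([0.592, -0.275, 0.03], 0.56)]
plate_window [([0.502, -0.214, 0.024], 0.85), ([0.78, -0.064, 0.018], 0.53)]
plate_notch [([0.501, -0.21, 0.027], 0.74)]
turned_plate [([0.594, -0.274, 0.028], 0.58), ([0.499, 0.063, 0.033], 0.34)]
tray [([0.546, -0.237, 0.002], 0.62), ([0.502, -0.209, 0.029], 0.37)]
bin [([0.779, -0.066, 0.019], 0.97)]
cleaner [([0.78, 0.122, 0.078], 0.94)]
spool [([0.749, -0.228, 0.035], 0.6)]
1.6
```

```bash
python3 -c "
import cv2
for c in ('top','scene'): cv2.imwrite(f'pics/{c}0b.png',cv2.resize(cv2.imread(f'pics/{c}0.png'),(800,600),interpolation=cv2.INTER_CUBIC))
"
```

```text
(no output)
```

View pics/top0b.png

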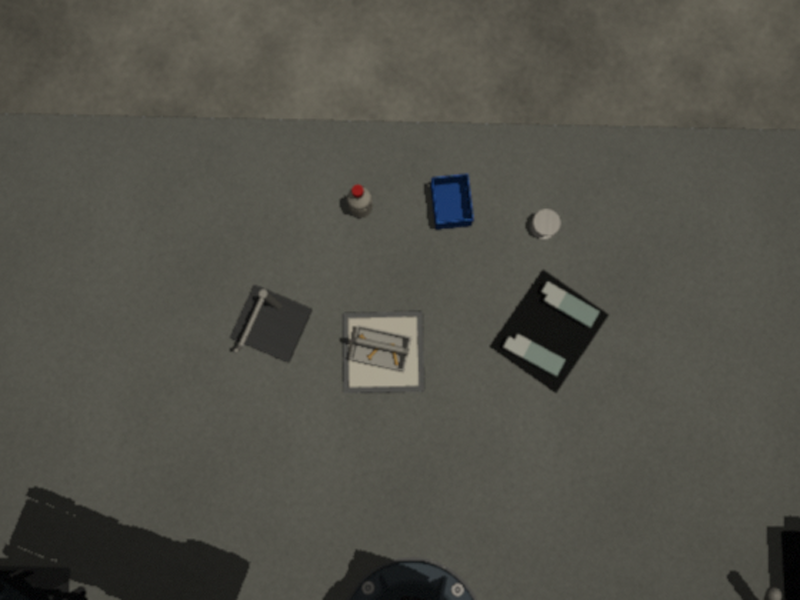

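View pics/scene0b.png

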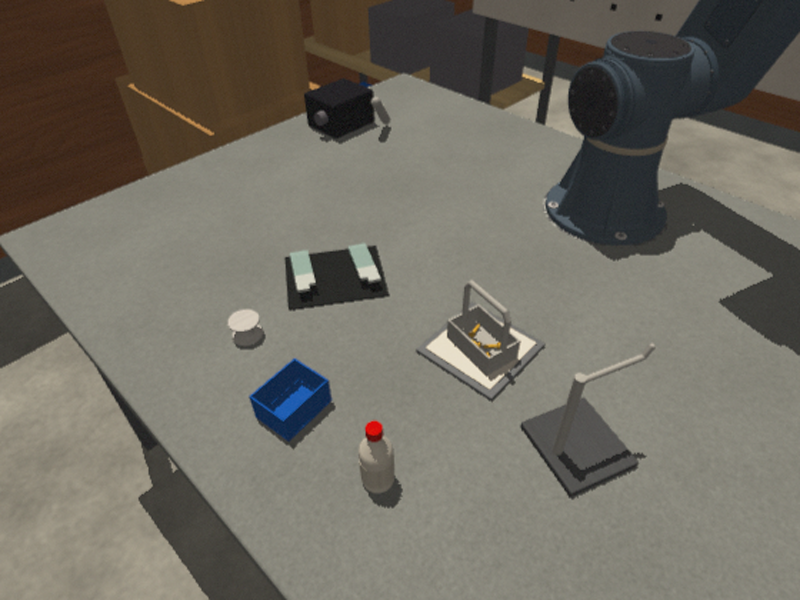

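The top view shows the basket on the pad at about (380,350), the hook at (250,320) with its arm from (262,293) to (235,350), and two plates at (572,305) and (535,355). The frosted ends point up-left. I'll zoom in on the notches and fit poses from depth.

```bash
cat > h.py <<'E'
from bench import manip
import numpy as np, cv2
def cloud(c,d):
    k=manip.get_calibration(c);K=k["camera_matrix"];v,u=np.indices(d.shape)
    P=np.stack([(u-K[0][2])/K[0][0]*d,(v-K[1][2])/K[1][1]*d,d],-1)
    W=(P-np.array(k["t"]))@np.array(k["R"]); W[d<=0]=np.nan; return W
def box(W,lo,hi): return np.all((W>lo)&(W<hi),-1)
def line(P):
    m=np.median(P,0);u=np.linalg.svd(P-P.mean(0),full_matrices=False)[2][0];return P.mean(0),u,((P-P.mean(0))@u).min(),((P-P.mean(0))@u).max()
def onplane(c,px,z):
    k=manip.get_calibration(c);R=np.array(k["R"]);C=-R.T@np.array(k["t"])
    r=np.c_[np.asarray(px,float),np.ones(len(px))]@np.linalg.inv(np.array(k["camera_matrix"])).T@R
    return C+r*((z-C[2])/r[:,2])[:,None]
E
cat > s2.py <<'E'
from h import *
np.set_printoptions(precision=4,suppress=True)
for c in ("top","scene"):
    f=np.load(f"{c}0.npz");p,d=f["p"],f["d"];W=cloud(c,d)
    print(c)
    for n,lo,hi in (("bail",[.42,-.03,.105],[.58,.14,.14]),("arm",[.42,.17,.145],[.62,.36,.2]),("rim",[.42,-.03,.04],[.58,.14,.056])):
        P=W[box(W,lo,hi)]; print(n,len(P)); 
        if len(P)>3: print(line(P)); print(P[:,2].min(),P[:,2].max(), cv2.minAreaRect(P[:,:2].astype(np.float32)))
        if n=="arm": print(P[np.argsort(P[:,0])][::max(1,len(P)//15)])
    P=W[box(W,[.38,-.05,.006],[.62,.18,.016])];print("pad",cv2.minAreaRect(P[:,:2].astype(np.float32)))
    for n,lo,hi in (("p1",[.42,-.30,.018],[.56,-.15,.04]),("p2",[.54,-.35,.018],[.65,-.22,.04])):
        m=box(W,lo,hi); 
        v,u=np.nonzero(m); Q=onplane(c,np.c_[u,v],.028)
        print(n,m.sum(),np.median(W[m][:,2]),cv2.minAreaRect(Q[:,:2].astype(np.float32)))
p=np.load("top0.npz")["p"]
a=cv2.resize(p[185:280,340:430],None,fx=6,fy=6,interpolation=cv2.INTER_CUBIC)
cv2.imwrite("pics/tray.png",np.clip(a[:,:,::-1]*1.3,0,255).astype(np.uint8))
E
python3 s2.py
```

```text
top
bail 166
(array([0.4999, 0.0638, 0.1229]), array([-0.1886, -0.982 , -0.0105]), np.float64(-0.0505695902259659), np.float64(0.04865194200208482))
0.10582226613386848 0.13282022646954028 ((0.5003348588943481, 0.06483543664216995), (0.09921234846115112, 0.010469398461282253), 79.30469512939453)
arm 185
(array([0.535 , 0.2745, 0.165 ]), array([-0.9271,  0.3723,  0.0443]), np.float64(-0.052011289444796986), np.float64(0.061276294512241994))
0.14504215546686128 0.18193021690110278 ((0.5307679772377014, 0.27509570121765137), (0.014285213313996792, 0.11306392401456833), 70.07807922363281)
[[0.4783 0.2963 0.1791]
 [0.4854 0.2946 0.1779]
 [0.4913 0.2935 0.1626]
 [0.5007 0.2864 0.1654]
 [0.508  0.2872 0.1635]
 [0.5153 0.283  0.1625]
 [0.5229 0.2769 0.1594]
 [0.5317 0.2736 0.1665]
 [0.5391 0.2719 0.1654]
 [0.5464 0.2701 0.1642]
 [0.554  0.2637 0.1624]
 [0.5616 0.2671 0.1588]
 [0.5703 0.2589 0.1671]
 [0.5744 0.2534 0.1723]
 [0.5775 0.2519 0.1679]
 [0.582  0.2591 0.1692]]
rim 155
(array([0.5014, 0.0668, 0.0495]), array([0.2193, 0.9757, 0.0042]), np.float64(-0.0536469590137085), np.float64(0.04
[... 1462 characters left out ...]
6 0.156 ]
 [0.5839 0.2622 0.1477]]
rim 428
(array([0.5031, 0.0688, 0.0467]), array([0.2407, 0.9706, 0.0036]), np.float64(-0.0532760614027482), np.float64(0.05002688414082941))
0.04005503778882691 0.05584747901976097 ((0.4997907876968384, 0.06794802099466324), (0.10335588455200195, 0.06762608140707016), 78.8511734008789)
pad ((0.497589111328125, 0.06433181464672089), (0.15197080373764038, 0.15050005912780762), 2.8383214473724365)
p1 359 0.027359100849225552 ((0.5005553960800171, -0.21097832918167114), (0.1156454086303711, 0.035050734877586365), 62.36845779418945)
p2 357 0.02774701084537383 ((0.592406153678894, -0.27566272020339966), (0.11627016961574554, 0.034026138484478), 60.79713439941406)
```

```bash
sleep 3; ls pics
```

```text
scene0.png
scene0b.png
top0.png
top0b.png
tray.png
```

View pics/tray.png

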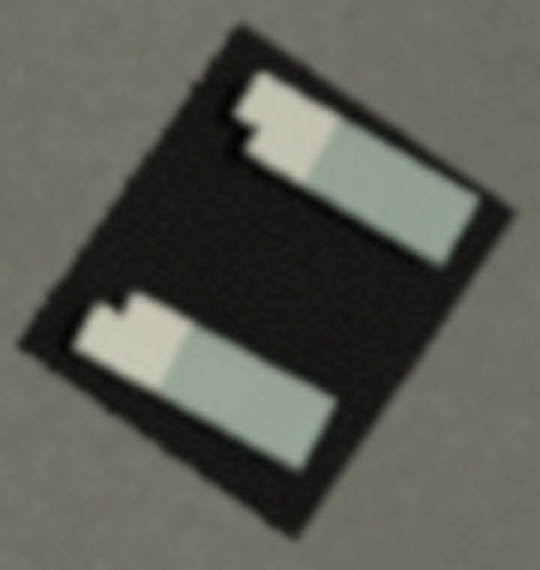

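The lower plate at (200,380) in the crop is the target: its frosted end points left and up, with the notch on the right-hand (upper) side. The upper plate is the face-down one. The first step is to grip the bail off-centre, so the hook arm can pass under its middle.

```bash
cat >> h.py <<'E'
def rot(yaw_y,flip=1):   # tool down, closing direction at angle yaw_y
    y=flip*np.array([np.cos(yaw_y),np.sin(yaw_y),0]);z=np.array([0,0,-1.]);return np.c_[np.cross(y,z),y,z]
def best(pos,a):
    q=manip.current_qpos();o=[]
    for f in (1,-1):
        s=manip.inverse_kinematics(pos,rot(a,f))
        if s is not None:o.append((max(abs(np.array(s)-q)),f))
    return rot(a,min(o)[1])
def st(): print(np.round(manip.current_time(),2),np.round(manip.current_ee_pos(),4),np.round(manip.current_force(),1),round(manip.current_grip_width(),3),round(manip.current_grip_force(),1))
E
cat > s3.py <<'E'
from h import *
a=np.radians(-11); c=np.array([.5005,.067]); by=np.array([-np.sin(a),np.cos(a)])
g=c-.026*by
R=best([*g,.25],a); print(R.round(2).tolist())
manip.set_gripper(.6,60)
manip.move_ptp([*g,.22],R); st()
manip.move_l([*g,.101],max_speed=.12); st()
manip.set_gripper(0,60); st()
manip.move_l([*g,.18],max_speed=.1); st()
p,d=manip.grab_frame("scene"); cv2.imwrite("pics/g1.png",cv2.resize(p[120:330,200:480,::-1],(800,600)))
print(manip.current_qpos().round(2) if hasattr(manip.current_qpos(),'round') else manip.current_qpos())
E
python3 s3.py
```

```text
[[0.19, 0.98, 0.0], [0.98, -0.19, 0.0], [0.0, 0.0, -1.0]]
4.24 [0.4955 0.0421 0.22  ] [-0.4  0.6  0.3] 0.598 0.0
5.38 [0.4959 0.0415 0.1016] [-0.2  0.4  0.5] 0.594 0.0
5.85 [0.4956 0.0415 0.1014] [-3.1 -0.2  5.2] 0.094 58.5
6.79 [0.4952 0.0415 0.1794] [-0.3  0.2 -1.6] 0.092 58.3
[-0.01  0.32  1.84 -0.    0.98  0.18]
```

```bash
sleep 1
```

```text
(no output)
```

View pics/g1.png

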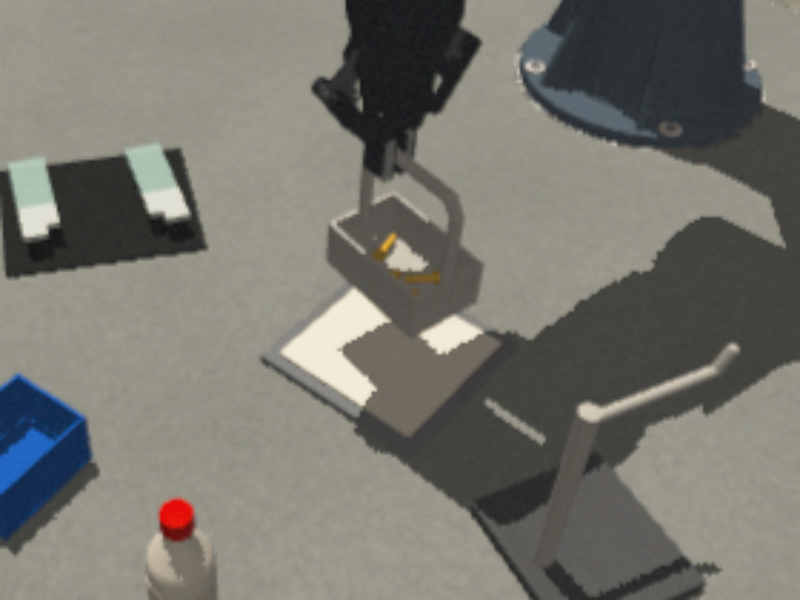

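The basket hangs level from the fingers at (400,250), clear of the pad. Next I carry it around the hook tip, thread it on, and measure before lowering.

```bash
cat > s4.py <<'E'
from h import *
np.set_printoptions(precision=4,suppress=True)
a=np.radians(-21.4); ex=np.array([np.cos(a),np.sin(a)]); ey=np.array([-np.sin(a),np.cos(a)])
H=np.array([.5232,.2814])+.055*ex
P=lambda x,y,z:[*(H+x*ex+(y-.026)*ey),z]   # bail middle at stand (x,y), TCP z
y=manip.current_tcp_rot()[:2,1]; R=rot(a,np.sign(y@ex))
for w,v in ((P(-.19,-.13,.181),.18),(P(-.165,0,.181),.15)):
    manip.move_l(w,R,max_speed=v); st()
W=cloud("top",manip.grab_frame("top")[1]); W2=cloud("scene",manip.grab_frame("scene")[1])
S=lambda W:np.dstack([(W[...,:2]-H)@np.c_[ex,ey],W[...,2]])
for w in (W,W2):
    w=S(w)
    A=w[box(w,[-.1,-.03,.15],[-.02,.03,.178])]; print("arm",len(A),line(A),np.median(A,0))
    T=w[box(w,[-.125,-.03,.15],[-.02,.03,.19])]; print("tip x",T[:,0].min(),T[:,2].max())
    B=w[box(w,[-.19,-.01,.18],[-.14,.06,.225])]; print("bar",len(B),line(B)); print(B[:,2].max(),B[:,1].max())
    B=w[box(w,[-.23,-.08,.10],[-.1,.08,.140])]; print("rim",len(B),cv2.minAreaRect(B[:,:2].astype(np.float32)),B[B[:,1]>.02][:,2].max(),B[B[:,1]<-.02][:,2].max())
E
python3 s4.py
```

```text
8.17 [0.3409 0.1852 0.181 ] [ 0.4  0.5 -1.8] 0.093 58.3
9.2 [0.4109 0.2968 0.1808] [ 0.4 -0.1 -1.9] 0.097 58.3
arm 115 (array([-0.0603, -0.0019,  0.1644]), array([-0.9964, -0.0099,  0.0848]), np.float64(-0.04010712312321996), np.float64(0.039899452222176626)) [-0.0607 -0.0022  0.1638]
tip x -0.10224876613753121 0.18258985697765118
  return _methods._mean(a, axis=axis, dtype=dtype,
  ret = um.true_divide(
h.py:9: RuntimeWarning: Mean of empty slice.
  m=np.median(P,0);u=np.linalg.svd(P-P.mean(0),full_matrices=False)[2][0];return P.mean(0),u,((P-P.mean(0))@u).min(),((P-P.mean(0))@u).max()
Traceback (most recent call last):
  File "s4.py", line 15, in <module>
    B=w[box(w,[-.19,-.01,.18],[-.14,.06,.225])]; print("bar",len(B),line(B)); print(B[:,2].max(),B[:,1].max())
                                                                    ~~~~^^^
  File "h.py", line 9, in line
    m=np.median(P,0);u=np.linalg.svd(P-P.mean(0),full_matrices=False)[2][0];return P.mean(0),u,((P-P.mean(0))@u).min(),((P-P.mean(0))@u).max()
                       ~~~~~~~~~~~~~~~~~~~~~~~~~~~~~~~~~~~~~~~~~~~~~~~~~^^^
IndexError: index 0 is out of bounds for axis 0 with size 0
```

```bash
cat > s5.py <<'E'
from h import *
np.set_printoptions(precision=4,suppress=True)
a=np.radians(-21.4); ex=np.array([np.cos(a),np.sin(a)]); ey=np.array([-np.sin(a),np.cos(a)]); H=np.array([.5232,.2814])+.055*ex
p,d=manip.grab_frame("scene"); w=cloud("scene",d); w=np.dstack([(w[...,:2]-H)@np.c_[ex,ey],w[...,2]])
for n,lo,hi in (("arm",[-.09,-.03,.15],[-.02,.03,.175]),("tip",[-.125,-.03,.15],[-.02,.03,.19]),("bar",[-.19,-.005,.18],[-.14,.06,.225]),("leg",[-.19,.02,.14],[-.14,.07,.18]),("box",[-.24,-.08,.08],[-.1,.08,.145])):
    B=w[box(w,lo,hi)]; print(n,len(B))
    if len(B)>5: print(*line(B),B.min(0),B.max(0))
    if n=="box": print(cv2.minAreaRect(B[:,:2].astype(np.float32)),B[B[:,1]>.02][:,2].max(),B[B[:,1]<-.02][:,2].max())
cv2.imwrite("pics/g2.png",cv2.resize(p[120:330,280:560,::-1],(800,600)))
E
python3 s5.py
```

```text
arm 166
[-0.0545  0.003   0.1626] [ 1.     -0.0017  0.0031] -0.03531338992036489 0.034470391586156855 [-0.0898 -0.002   0.1572] [-0.02    0.0061  0.1657]
tip 221
[-0.0646  0.0029  0.1646] [ 0.9945  0.0019 -0.1047] -0.03775778567677182 0.04432495194314251 [-0.1012 -0.0024  0.1572] [-0.02    0.0061  0.1794]
bar 245
[-0.1619  0.027   0.1988] [ 0.0025 -0.9667  0.256 ] -0.027255291785044173 0.03221719972586999 [-0.1692 -0.0047  0.1803] [-0.1581  0.0505  0.2061]
leg 112
[-0.1616  0.0469  0.1605] [-0.0112 -0.006  -0.9999] -0.019430309237441 0.019275347198585223 [-0.1669  0.0408  0.1412] [-0.1585  0.0509  0.18  ]
box 2288
[-0.1657  0.001   0.1107] [-0.294  -0.9557 -0.0173] -0.05696728026204 0.0599160982599995 [-0.2001 -0.0523  0.0886] [-0.1308  0.0507  0.1449]
((-0.16510900855064392, -0.0006371214985847473), (0.10265501588582993, 0.06844823807477951), 89.1649169921875) 0.1447957672457799 0.14489797791164782
```

```bash
sleep 1
```

```text
(no output)
```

View pics/g2.png

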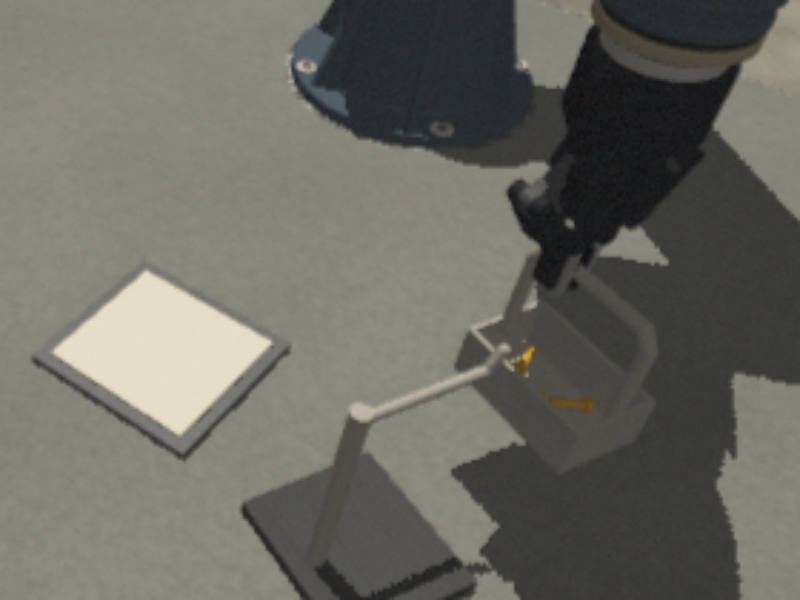

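Held basket and hook are consistent: the tip at (500,352) points into the bail opening, the box is square to the arm, and about 3 mm of lateral correction is needed. Now I insert and lower, watching the force.

```bash
cat > s6.py <<'E'
from h import *
a=np.radians(-21.4); ex=np.array([np.cos(a),np.sin(a)]); ey=np.array([-np.sin(a),np.cos(a)]); H=np.array([.5232,.2814])+.055*ex
P=lambda x,y,z:[*(H+x*ex+(y-.026)*ey),z]
manip.move_l(P(-.165,.003,.181),max_speed=.1)
manip.move_l(P(-.055,.003,.181),max_speed=.1); st()
manip.move_l(P(-.055,.003,.154),max_speed=.08); st()
for z in np.arange(.152,.142,-.0015):
    manip.move_l(P(-.055,.003,z),max_speed=.05); f=manip.current_force(); print(round(z,4),np.round(f,1))
    if f[2]>1.0: break
st()
p,d=manip.grab_frame("scene"); cv2.imwrite("pics/g3.png",cv2.resize(p[120:330,280:560,::-1],(800,600)))
E
python3 s6.py
```

```text
10.85 [0.5144 0.2602 0.181 ] [ 0.5  0.9 -1.5] 0.095 58.3
11.33 [0.5147 0.26   0.1538] [-0.5  0.  -1.7] 0.095 58.3
0.152 [-0.3  0.  -1.1]
0.1505 [ 0.1 -0.  -1.9]
0.149 [-1.7 -1.2  3.3]
12.08 [0.515  0.26   0.1494] [-1.7 -1.2  3.3] 0.092 58.7
```

```bash
sleep 1
```

```text
(no output)
```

View pics/g3.png

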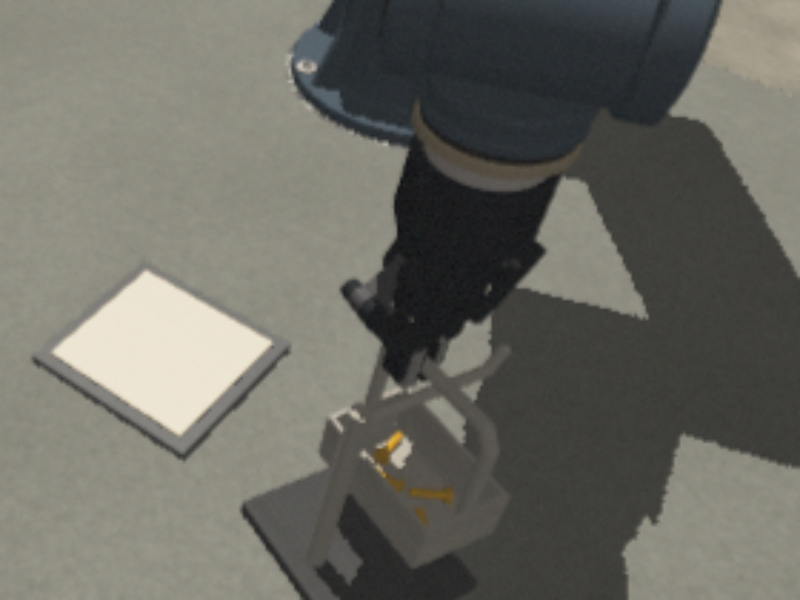

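The bar is resting on the arm, with contact at the expected height. Now I release, retreat, check the basket and measure the pad.

```bash
cat > s7.py <<'E'
from h import *
np.set_printoptions(precision=4,suppress=True)
manip.set_gripper(.35); st()
x=manip.current_ee_pos(); manip.move_l([x[0],x[1],.20],max_speed=.08); manip.move_l([x[0],x[1],.27],max_speed=.2); st()
manip.move_ptp([.42,-.05,.27],manip.current_tcp_rot())
p,d=manip.grab_frame("scene"); cv2.imwrite("pics/g4.png",cv2.resize(p[120:330,280:560,::-1],(800,600)))
g=cv2.cvtColor(p,cv2.COLOR_RGB2GRAY)
def pad(c,p):
    W=cloud(c,manip.grab_frame(c)[1]) 
    m=((p.min(-1)>150)&box(W,[.38,-.05,0],[.62,.16,.02])).astype(np.uint8)
    m=cv2.morphologyEx(m,cv2.MORPH_OPEN,np.ones((3,3)));v,u=np.nonzero(m)
    print(c,len(u),cv2.minAreaRect(onplane(c,np.c_[u,v],.010)[:,:2].astype(np.float32)))
pad("scene",p); t,_=manip.grab_frame("top"); pad("top",t); cv2.imwrite("pics/t4.png",t[:,:,::-1]); st()
E
python3 s7.py
```

```text
12.48 [0.5148 0.26   0.1489] [-0.1  0.1  0.1] 0.35 0.0
13.77 [0.5146 0.2599 0.2695] [-0.1 -1.   0.1] 0.347 0.0
scene 1197 ((0.4961405098438263, 0.06224667653441429), (0.1292070597410202, 0.12778109312057495), 2.3250956535339355)
top 878 ((0.5246254205703735, 0.06303516775369644), (0.06405099481344223, 0.12022721022367477), 1.2265971899032593)
15.2 [ 0.4203 -0.0494  0.2699] [ 0.1 -0.1  0.3] 0.349 0.0
```

```bash
sleep 1
```

```text
(no output)
```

View pics/g4.png

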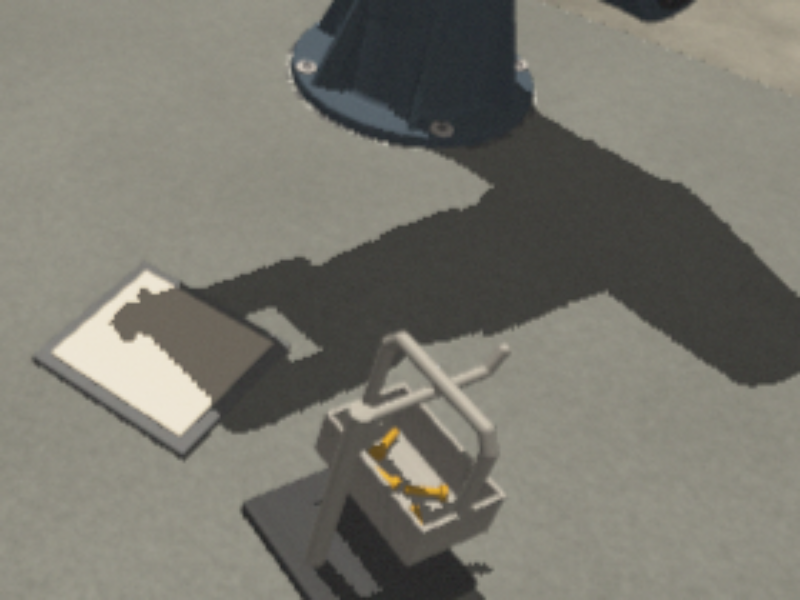

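The basket hangs level on the hook arm, with the bar crossing at (445,385) and nothing touching it. Next is the plate.

```bash
cat > s8.py <<'E'
from h import *
np.set_printoptions(precision=4,suppress=True)
f=np.load("top0.npz")["p"]; m=(f.min(-1)>150).astype(np.uint8); m[:225]=0;m[:,:235]=0;m[:,300:]=0;m[280:]=0
v,u=np.nonzero(m);print("pad top0",cv2.minAreaRect(onplane("top",np.c_[u,v],.010)[:,:2].astype(np.float32)))
th=np.radians(62.4);px=np.array([np.cos(th),np.sin(th)])
g=np.array([.4995,-.214])+.031*px
R=best([*g,.1],th+np.pi/2)
manip.set_gripper(.72,40)
manip.move_ptp([*g,.12],R); st()
manip.move_l([*g,.035],max_speed=.15); manip.move_l([*g,.009],max_speed=.05); st()
manip.set_gripper(0,40); st()
manip.move_l([*g,.07],max_speed=.08); manip.move_l([*g,.20],max_speed=.2); st()
p,d=manip.grab_frame("scene"); cv2.imwrite("pics/g5.png",cv2.resize(p[80:290,130:410,::-1],(800,600)))
print(np.round(manip.current_qpos(),2))
E
python3 s8.py
```

```text
pad top0 ((0.0, 0.0), (0.0, 0.0), 0.0)
16.5 [ 0.514  -0.1861  0.1209] [0.4 0.4 0.6] 0.719 0.0
17.88 [ 0.5139 -0.1865  0.0089] [-0.8 -0.3 -0.1] 0.72 0.0
18.24 [ 0.514  -0.1866  0.0094] [-0.8  1.   4.3] 0.384 39.4
19.96 [ 0.5133 -0.1863  0.1987] [-0.7  0.3 -0.9] 0.387 39.7
[-0.43  0.38  1.7   0.    1.07  0.05]
```

```bash
sleep 1
```

```text
(no output)
```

View pics/g5.png

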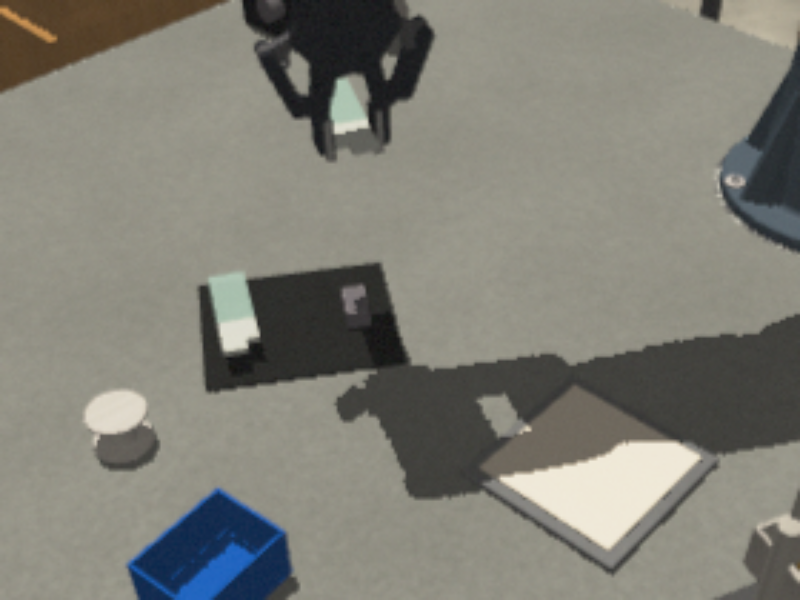

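The plate is held at its frosted end, with the clear part at (347,100); the other plate is untouched. I'll carry it over the pad and measure.

```bash
cat > s9.py <<'E'
from h import *
np.set_printoptions(precision=4,suppress=True)
th=np.radians(62.4);px=np.array([np.cos(th),np.sin(th)])
t=np.array([.497,.063])+.051*px
manip.move_l([*t,.20],max_speed=.15); manip.move_l([*t,.094],max_speed=.1); manip.dwell(.3); st()
ey=np.array([-px[1],px[0]])
for c in ("scene","top"):
    p,d=manip.grab_frame(c);W=cloud(c,d); w=np.dstack([(W[...,:2]-t)@np.c_[px,ey],W[...,2]])
    m=box(w,[-.12,-.035,.095],[-.014,.035,.135]); B=w[m]; print(c,len(B))
    if len(B)<20: continue
    A=np.c_[B[:,:2],np.ones(len(B))]; print("plane",np.linalg.lstsq(A,B[:,2],rcond=None)[0],np.median(B[:,2]))
    v,u=np.nonzero(m);Q=onplane(c,np.c_[u,v],.113)[:,:2]; Q=(Q-t)@np.c_[px,ey]
    print("x",np.percentile(Q[:,0],[0,1,5]),"y",np.percentile(Q[:,1],[1,99]),cv2.minAreaRect(Q.astype(np.float32)))
    mm=(p.min(-1)>150)&box(W,[.38,-.05,-.01],[.62,.17,.03]);v,u=np.nonzero(mm);q=onplane(c,np.c_[u,v],.01)
    print("white ext",np.percentile(q,[.5,99.5],axis=0))
    if c=="top": cv2.imwrite("pics/t6.png",cv2.resize(p[160:300,180:367,::-1],(800,600)))
    else: cv2.imwrite("pics/s6.png",cv2.resize(p[120:330,200:480,::-1],(800,600)))
print(np.round(manip.current_tcp_rot(),3).tolist())
E
python3 s9.py
```

```text
23.63 [0.5207 0.1082 0.0943] [-0.9 -0.3  0.2] 0.387 39.7
scene 67
plane [-0.0003  0.0111  0.1123] 0.11236054361063334
x [-0.0732 -0.0727 -0.07  ] y [-0.0167  0.0165] ((-0.040893904864788055, -0.0019057877361774445), (0.059665463864803314, 0.028496153652668), 18.77297592163086)
white ext [[ 0.43   -0.0024  0.01  ]
 [ 0.5612  0.1251  0.01  ]]
top 82
plane [-0.0208  0.0207  0.1117] 0.11303273071162022
x [-0.0897 -0.0895 -0.0891] y [-0.0174  0.0145] ((-0.08419324457645416, -0.0052427444607019424), (0.019660264253616333, 0.03923864662647247), 28.925914764404297)
white ext [[ 0.4355 -0.0011  0.01  ]
 [ 0.5578  0.0402  0.01  ]]
[[0.463, 0.886, 0.0], [0.886, -0.463, 0.0], [0.0, 0.0, -1.0]]
```

```bash
sleep 1
```

```text
(no output)
```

View pics/s6.png

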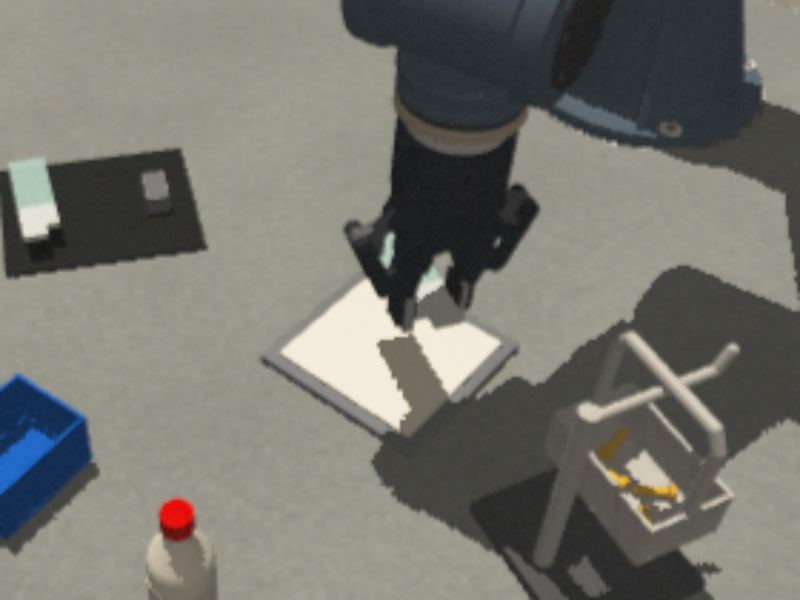

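The plate is level and label up, with its top at z = 0.113 m and its window within a few mm of the pad centre. The basket still hangs on the hook, so I'm handing in.

```bash
python3 -c "
from bench import manip
print(manip.sign_off())"
```

```text
the job is handed in; nothing more can be done
None
```

The job is handed in: the basket hangs free on the hook, and the arm holds the label-up plate by its frosted end, level, with its window within a few mm of the pad centre and about 10 cm above it, at about 24 s on the robot's clock; sign-off returned no verdict.

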